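# Park the stand arm in the bench bay behind the post

### The job

Push the loose red stand arm (the square tube) into the blue bay at the back of the bench with the fingertips: push one end, then the other, to angle it past the yellow post, until it lies in the bay flat along the blue back rail, its whole length against the rail. Do not pick it up or lift it, and leave everything else where it stands.

Things in the scene. Friction and masses are not known exactly. Their poses are not given: they have to be found in the camera images.
- stand_arm: red square steel tube with black end caps and a white patch on top, 240 mm long, 30 mm wide, 30 mm high, about 0.45 kg, lying loose on the bench in front of the bay; origin at the centre of its underside, y axis along its length, z up. It slides and turns on the bench when pushed (no wheels, ordinary friction).
- tube_end_a (a point): centre of the arm's +y end face (15 mm above the bench when it lies flat)
- tube_end_b (a point): centre of the arm's -y end face (15 mm above the bench when it lies flat)
- bay: blue bay fixed to the bench, open at the front (-x) and floored by the bench: straight back rail and a cheek at each end, all 25 mm high, 12 mm thick. Origin on the bench at the middle of the rail's inner face; x points into the rail, y along it. Cheeks' inner faces at y = +147.5 and -147.5 mm; they run from the rail to x = -60 mm. Yaw within 7 degrees.
- post: yellow round post with black band, fixed, 24 mm across, 60 mm tall; origin at the centre of its foot. In the bay's frame it stands at x = -78 and y = +72.5 or -72.5 mm (on the other side is only a flat plate, no obstacle). Gap from post to rail 66 mm; the mouth from post to far cheek is 208 mm, shorter than the arm, so one end must go behind the post first.
- socket: steel socket standing upright, 30 mm across, 45 mm tall, beside the left (+y) cheek of the bay; origin at the centre of its underside. Bystander: leave it.
- jar: amber glass jar with black lid, 44 mm across, 55 mm tall, beside the right (-y) cheek of the bay; origin at the centre of its underside. Bystander: leave it.
- screwdriver: screwdriver with green handle lying at the left. Bystander: leave it.
- mallet: mallet with red head lying at the right. Bystander: leave it.
- water: clear water bottle, 64 mm across, 200 mm tall, standing at the left. Bystander: leave it.
- spray: white spray can with red cap, 54 mm across, 160 mm tall, standing at the right. Bystander: leave it.

How it is judged:
By the outcome, as a careful person would: the job done as asked, in the order asked, and still so for the second after the job is handed in, with the robot touching nothing.
It also fails if it takes over 72 s, if anything falls off the work surface, if the arm or the gripper's body presses on something with over 40 N, if the wrist force passes 120 N, or if a joint passes its speed limit or range.

### The arm

A 6-joint arm with a two-finger parallel gripper is mounted at the origin on the work surface. World frame = base frame: x ahead of the robot, y to its left, z up, the work surface at z = 0. Lengths are in m, angles in rad, forces in N, time in s.
With the tool pointing down it reaches from about 0.3 to 1 m from the base axis. Payload 5.1 kg.
Tool frame: the origin (TCP) lies on the centre line of the jaws, within the pads' length; the fingertips stand 11 mm ahead of it and the grasp point (between the pads) lies 8 mm behind it; z points along the fingers, y is the line along which they close (so a half turn about z gives the same grasp; the last joint's range is limited). The gripper opens to 95 mm and grips with 3 to 60 N. Pads are 20 mm wide; open, the fingers measure 119 mm over their backs; the gripper's body (75 mm by 180 mm) begins 59 mm behind the grasp point.
Start: joints at [-1.383, 0.124, 1.65, -0, 1.367, -0.083], TCP at [0.174, -0.626, 0.226] pointing down, gripper open.
Joint ranges: [-2.61, 2.61], [-1.02, 2.33], [0.03, 2.71], [-1.35, 4.49], [0.32, 2.68], [-2.91, 2.91]. Speed limits (rad/s): [2.57, 2.57, 3.14, 3.14, 3.14, 3.14].

### API

Orientations are given as [roll, pitch, yaw] about the fixed x, y, z axes, in that order (R = Rz(yaw) Ry(pitch) Rx(roll)).
In Python, from cell import r gives the robot as it stands.
- The arm moves only by the tool step_arm, never from a script. Its argument "rows" is a list of rows, each an object with "dp": the shift along the tool's x, y, z scaled (see below), a list of three; "rot": the turn, a rotation vector about the tool's x, y, z scaled (see below), a list of three; "fingers": the closure, from 0 (fully open) to 1 (shut). In form: [{"dp": [tx, ty, tz], "rot": [wx, wy, wz], "fingers": fingers}, ...]. A call has exactly 8 rows; each row is the pose to reach, as a shift and turn from the pose commanded when the call began, along the tool's axes at that moment; what a row does not reach only later rows make up. The controller multiplies each number of a shift by 200 mm and each number of a turn by 90 degrees. A row lasts 1/12 s, in which the tool goes at most 41.7 mm and 7.16 degrees, less where a joint would pass 70% of its speed; a pose out of reach is approached as far as the arm can. A call with a number of a shift or a turn outside -1 to 1 is refused whole. A call with a gripper value outside its range is refused whole. The fingers move at their own pace and stop on an object; "grip_force" is the grip in N (left out, the last holds). Time passes only in rows, so rows that repeat a pose let the fingers close, or fill a call up. It gives the time, the measured TCP pose, the force, the opening and the grip force at its end, in the units of the state.
- r.sense(): the state, without advancing time (a new reading comes with each control period).
- r.read_camera(name): name is "scene" or "side" or "wrist"; returns (picture, depth): 384x512x3 uint8, red, green, blue; 384x512 float32, m along the optical axis (not along the pixel's ray), 0 where there is no reading.
- r.camera_params(name): a dict with "fx", "fy", "cx", "cy" (pixels), "eye" and "attitude" of the camera in the world; the wrist camera has in their place "hand_eye" (4x4, takes a point from camera to tool coordinates, whose origin is the TCP and whose axes are the flange's). Camera axes: x right, y up, looking along -z (the intrinsics and any distortion apply to the point x, -y, -z); pixel columns grow to the right and rows downward; lengths in m; the calibration is good to about 2 mm. A picture is of the moment at which its call begins: read the wrist's pose just before it. camera_params takes no time and is no camera call.
- r.hand_in(): hands the job in; it is judged then, once.
The state is a dict: "time_s": time; "q": joint angles; "qvel": joint speeds; "tau": joint torques, N m; "tcp_pos": TCP position; "orientation": TCP orientation; "contact_force": force on the tool from outside, world axes, zero at the start; "moment": the same for the moment, N m; "grip_width": finger opening in m; "grip_force": force on a finger pad.
Only numpy, scipy, OpenCV 4.12 (cv2) and the standard library are available. Lean on these libraries where they do the work, as an engineer would, in place of code of your own. Each camera call takes 0.05 s, during which the arm holds its last target. There are 200 camera calls.

## Working session

There is one attempt and no reset: what is moved stays moved. The work goes in short steps, Python scripts to look and compute and a tool call to move; the robot and the scene stay as the last step left them, time stands still between calls to the robot, and variables do not carry over. Pictures are saved under pics/ and viewed, at most 10 in all, crops included, and the job is handed in when it is done.

Besides the shell and the picture viewer there is one more tool, called after "Request:" as name(argument=value, ...) on one line, values as JSON. step_arm: Moves the arm, as the interface text tells. Shifts and turns lie within -1 to 1; 1 stands for 200 mm of shift or 90 degrees of turn. Its arguments: {"type":"object","properties":{"rows":{"type":"array"},"grip_force":{"type":"number"}},"required":["rows"]}

```bash
mkdir -p pics; ls; cat > h.py <<'E'
import numpy as np, cv2
from cell import r
from scipy.spatial.transform import Rotation as R
def Rm(a):
    a=np.array(a,float)
    if a.shape==(3,3): return a
    return R.from_quat(a).as_matrix() if a.size==4 else R.from_euler('xyz',a).as_matrix()
def cam(n):
    p=r.camera_params(n)
    return p,np.array(p['eye']) if 'eye' in p else None,Rm(p['attitude']) if 'attitude' in p else None
def ray(n,uv,z):
    p,e,A=cam(n); uv=np.atleast_2d(uv).astype(float)
    d=np.c_[(uv[:,0]-p['cx'])/p['fx'],-(uv[:,1]-p['cy'])/p['fy'],-np.ones(len(uv))]@A.T
    return e+d*((z-e[2])/d[:,2])[:,None]
def shot(n,f):
    im,d=r.read_camera(n); cv2.imwrite('pics/'+f,im[...,::-1]); np.save('pics/'+f+'.npy',d); return im,d
E
python3 - <<'E'
from h import *
for n in('scene','side','wrist'): print(r.camera_params(n))
shot('scene','s0.png');shot('side','d0.png'); s=r.sense(); print(s)
E
```

```text
pics
{'fx': 365.3545940675279, 'fy': 365.3545940675279, 'cx': 248.84318551181363, 'cy': 192.96091108518948, 'eye': array([1.04718863, 0.28120399, 0.74357066]), 'attitude': array([ 0.71106996, -0.01720228,  2.12858857])}
{'fx': 391.7347707448246, 'fy': 391.7347707448246, 'cx': 258.22969194201403, 'cy': 192.03944821146504, 'eye': array([0.0944274 , 0.75415052, 0.95598258]), 'attitude': array([ 0.77519041, -0.01773697, -2.57970099])}
{'fx': 288.0390913932544, 'fy': 288.0390913932544, 'cx': 252.73311274624714, 'cy': 195.1108761955361, 'hand_eye': array([[-1.74971468e-04,  9.58563774e-01,  2.84877977e-01,
         8.02409947e-02],
       [ 9.99999984e-01,  1.55137731e-04,  9.21870357e-05,
        -7.92659262e-04],
       [ 4.41718298e-05,  2.84877988e-01, -9.58563785e-01,
        -1.59106115e-01],
       [ 0.00000000e+00,  0.00000000e+00,  0.00000000e+00,
         1.00000000e+00]])}
{'time_s': 0.1, 'q': array([-1.38258503e+00,  1.24403823e-01,  1.65150752e+00,  3.09000475e-06,
        1.36749110e+00, -8.26006211e-02]), 'qvel': array([-0.00031963, -0.00156224, -0.00220389, -0.00141453, -0.00071727,
        0.00070559]), 'tau': array([-6.95463150e-04, -4.18882334e+01, -3.61096215e+01,  7.77778728e-02,
        4.61998524e-02, -7.00059172e-05]), 'tcp_pos': array([ 0.17375391, -0.62577954,  0.22455097]), 'orientation': array([-3.13978929e+00, -1.52334546e-04,  2.70811151e-01]), 'contact_force': array([-0.63100047,  0.42783102,  0.29711999]), 'moment': array([-0.04456509,  0.00199687, -0.02297926]), 'grip_force': 0.0, 'grip_width': 0.09511874688604774}
```

View pics/s0.png

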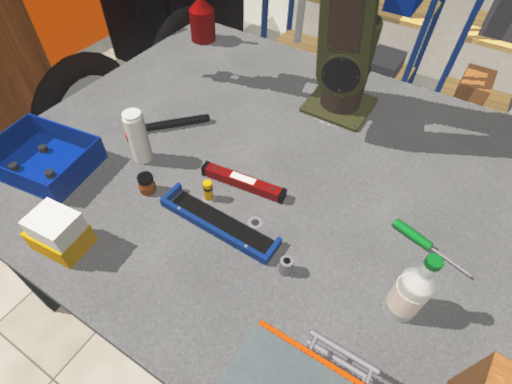

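View pics/d0.png

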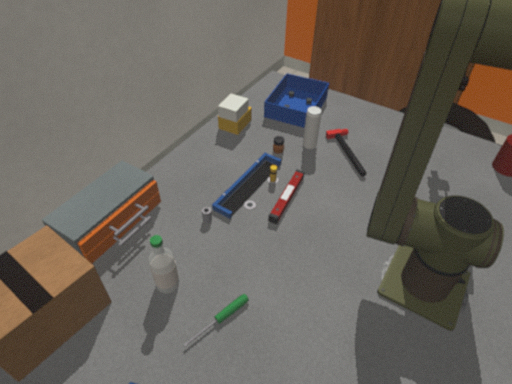

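The scene view shows the red tube at (205,168)–(285,192) and the bay rail at (163,200)–(275,250). The post is at (208,190), on the jar's (-y) side, and the flat plate is at (255,223). The side view agrees. Next I measure them.

```bash
cat >> h.py <<'E'
def mask(im,c):
    h=cv2.cvtColor(im,cv2.COLOR_RGB2HSV)
    lo,hi={'b':((100,120,60),(125,255,255)),'y':((18,140,120),(32,255,255)),'r':((172,130,60),(180,255,255)),'r2':((0,130,60),(6,255,255))}[c]
    return cv2.inRange(h,lo,hi)
def pts(n,m,d):
    "masked pixels -> world points by depth"
    p,e,A=cam(n); v,u=np.nonzero((m>0)&(d>0)); z=d[v,u]
    P=np.c_[(u-p['cx'])/p['fx']*z,-(v-p['cy'])/p['fy']*z,-z]@A.T+e
    return P,np.c_[u,v]
def box(m,x0,y0,x1,y1):
    o=np.zeros_like(m); o[y0:y1,x0:x1]=m[y0:y1,x0:x1]; return o
E
python3 - <<'E'
from h import *
W={'scene':dict(t=(195,155,295,205),b=(155,180,285,262),y=(198,175,218,203)),'side':dict(t=(262,165,310,225),b=(210,150,286,218),y=(266,162,280,185))}
for n,f in(('scene','s0.png'),('side','d0.png')):
    im=cv2.imread('pics/'+f)[...,::-1].copy(); d=np.load('pics/'+f+'.npy')
    m=box(mask(im,'r')|mask(im,'r2'),*W[n]['t']); P,_=pts(n,m,d)
    T=P[P[:,2]>.024]; print(n,'tube top n',len(T),T.mean(0),np.percentile(P[:,2],[5,50,95]))
    hull=cv2.minAreaRect((T[:,:2]*1000).astype(np.float32)); print(' rect',hull)
    m=box(mask(im,'b'),*W[n]['b']); P,_=pts(n,m,d); print(' bay z',np.percentile(P[:,2],[5,50,95]))
    T=P[P[:,2]>.02]; print(' bay rect',cv2.minAreaRect((T[:,:2]*1000).astype(np.float32)))
    ls=cv2.fitLine((T[:,:2]).astype(np.float32),cv2.DIST_HUBER,0,.01,.01).ravel(); print(' line',ls,np.degrees(np.arctan2(ls[1],ls[0])))
    m=box(mask(im,'y'),*W[n]['y']); P,_=pts(n,m,d); T=P[P[:,2]>.052]; print(' post',len(P),T.mean(0),P.mean(0),P[:,2].max())
E
```

```text
scene tube top n 534 [ 0.4891262  -0.06991553  0.03119581] [0.00769821 0.02869409 0.0340215 ]
 rect ((486.10882568359375, -75.41632843017578), (30.444862365722656, 216.5958709716797), 7.178980350494385)
 bay z [0.00906795 0.02594811 0.0290913 ]
 bay rect ((627.602783203125, -56.00273132324219), (317.581298828125, 71.67454528808594), 89.24836730957031)
 line [ 0.0104847   0.99994504  0.65507275 -0.02983514] 89.399254
 post 138 [ 0.57285496 -0.12516617  0.06040696] [ 0.57493328 -0.12346191  0.04213572] 0.0655383790754892
side tube top n 263 [ 0.48079044 -0.06773269  0.0281953 ] [0.02420634 0.02794407 0.03140977]
 rect ((482.713134765625, -77.03925323486328), (30.405330657958984, 214.080322265625), 6.551822185516357)
 bay z [0.01249403 0.02258754 0.02621154]
 bay rect ((624.6776123046875, -55.700347900390625), (319.78125, 71.93201446533203), 89.41365051269531)
 line [ 0.03076838  0.99952656  0.652748   -0.0207391 ] 88.23682
 post 36 [ 0.56806858 -0.12616081  0.05743158] [ 0.57740579 -0.14051466  0.04428852] 0.06097321795045385
```

```bash
python3 - <<'E'
from h import *
im=cv2.imread('pics/s0.png')[...,::-1].copy(); d=np.load('pics/s0.png.npy')
p,e,A=cam('scene')
for k,(x0,y0,x1,y1) in dict(spray=(126,108,150,166),jar=(137,172,157,196),socket=(278,256,294,276),mallet=(150,115,210,132),water=(388,255,442,320)).items():
    m=np.zeros(d.shape,np.uint8);m[y0:y1,x0:x1]=1
    P,_=pts('scene',m,d); T=P[(P[:,2]>.02)]
    print(k,T[:,:].mean(0).round(3),T.min(0).round(3),T.max(0).round(3))
    print(np.percentile(T,[5,50,95],axis=0).round(3).tolist())
E
```

```text
spray [ 0.558 -0.362  0.102] [ 0.442 -0.465  0.02 ] [ 0.579 -0.346  0.165]
[[0.533, -0.386, 0.027], [0.562, -0.357, 0.104], [0.577, -0.349, 0.163]]
jar [ 0.641 -0.272  0.045] [ 0.616 -0.298  0.02 ] [ 0.658 -0.257  0.061]
[[0.623, -0.292, 0.023], [0.643, -0.27, 0.051], [0.656, -0.259, 0.059]]
socket [0.656 0.146 0.042] [0.638 0.129 0.02 ] [0.667 0.158 0.05 ]
[[0.642, 0.133, 0.023], [0.657, 0.146, 0.046], [0.666, 0.158, 0.049]]
mallet [ 0.381 -0.378  0.026] [ 0.312 -0.444  0.02 ] [ 0.45  -0.312  0.031]
[[0.321, -0.432, 0.021], [0.381, -0.379, 0.026], [0.44, -0.322, 0.029]]
water [0.619 0.385 0.12 ] [0.581 0.356 0.02 ] [0.635 0.419 0.205]
[[0.598, 0.36, 0.038], [0.62, 0.385, 0.128], [0.633, 0.412, 0.202]]
```

Request:
step_arm(rows=[{"dp": [0.2,-0.14,0],"rot": [0,0,-0.075],"fingers": 1},{"dp": [0.4,-0.27,0],"rot": [0,0,-0.15],"fingers": 1},{"dp": [0.55,-0.38,0],"rot": [0,0,-0.225],"fingers": 1},{"dp": [0.7,-0.48,0],"rot": [0,0,-0.3],"fingers": 1},{"dp": [0.85,-0.58,0],"rot": [0,0,-0.375],"fingers": 1},{"dp": [1,-0.68,0],"rot": [0,0,-0.45],"fingers": 1},{"dp": [1,-0.68,0],"rot": [0,0,-0.525],"fingers": 1},{"dp": [1,-0.68,0],"rot": [0,0,-0.6],"fingers": 1}])

```text
time_s: 0.77
tcp_pos: [0.3314, -0.4398, 0.2252]
orientation: [-3.141, -0.0, 1.223]
contact_force: [-0.2, 0.2, -0.0]
grip_width: 0.0471
grip_force: 0.0
```

```bash
cat >> h.py <<'E'
def go(x,y,z,yaw=np.pi/2):
    s=r.sense(); C=R.from_euler('xyz',s['orientation']); G=R.from_euler('xyz',[np.pi,0,yaw])
    print('t',s['time_s'],'tcp',s['tcp_pos'].round(4),s['orientation'].round(3),'F',s['contact_force'].round(1),'w',round(s['grip_width'],3))
    print('dp',(C.inv().apply(np.array([x,y,z])-s['tcp_pos'])/.2).round(3),'rot',((C.inv()*G).as_rotvec()/(np.pi/2)).round(3))
E
python3 -c "
from h import *
go(.495,-.235,.15)"
```

```text
t 0.7667 tcp [ 0.3314 -0.4398  0.2252] [-3.141 -0.     1.223] F [-0.2  0.2 -0. ] w 0.047
dp [1.241 0.42  0.376] rot [-0.    -0.    -0.222]
```

Request:
step_arm(rows=[{"dp": [0.2,0.07,0],"rot": [0,0,-0.07],"fingers": 1},{"dp": [0.4,0.14,0],"rot": [0,0,-0.14],"fingers": 1},{"dp": [0.6,0.2,0],"rot": [0,0,-0.222],"fingers": 1},{"dp": [0.75,0.26,0],"rot": [0,0,-0.222],"fingers": 1},{"dp": [0.9,0.31,0],"rot": [0,0,-0.222],"fingers": 1},{"dp": [1,0.34,0],"rot": [0,0,-0.222],"fingers": 1},{"dp": [1,0.42,0.2],"rot": [0,0,-0.222],"fingers": 1},{"dp": [1,0.42,0.376],"rot": [0,0,-0.222],"fingers": 1}])

```text
time_s: 1.43
tcp_pos: [0.4825, -0.2841, 0.1525]
orientation: [3.135, 0.004, 1.565]
contact_force: [-0.1, 0.5, -0.6]
grip_width: 0.0009
grip_force: 0.0
```

```bash
python3 -c "
from h import *
go(.4985,-.232,.022)"
```

```text
t 1.4333 tcp [ 0.4825 -0.2841  0.1525] [3.135 0.004 1.565] F [-0.1  0.5 -0.6] w 0.001
dp [0.264 0.074 0.652] rot [ 0.004  0.003 -0.004]
```

Request:
step_arm(rows=[{"dp": [0.13,0.04,0.05],"rot": [0,0,0],"fingers": 1},{"dp": [0.26,0.08,0.1],"rot": [0,0,0],"fingers": 1},{"dp": [0.26,0.08,0.25],"rot": [0,0,0],"fingers": 1},{"dp": [0.26,0.08,0.4],"rot": [0,0,0],"fingers": 1},{"dp": [0.26,0.08,0.52],"rot": [0,0,0],"fingers": 1},{"dp": [0.26,0.08,0.6],"rot": [0,0,0],"fingers": 1},{"dp": [0.26,0.08,0.65],"rot": [0,0,0],"fingers": 1},{"dp": [0.26,0.08,0.65],"rot": [0,0,0],"fingers": 1}])

```text
time_s: 2.1
tcp_pos: [0.4933, -0.2308, 0.0176]
orientation: [-3.137, -0.003, 1.562]
contact_force: [0.3, 0.7, 0.4]
grip_width: 0.0006
grip_force: 0.0
```

```bash
python3 - <<'E'
from h import *
go(.486,-.09,.022); shot('scene','s1.png')
E
```

```text
t 2.1 tcp [ 0.4933 -0.2308  0.0176] [-3.137e+00 -3.000e-03  1.562e+00] F [0.3 0.7 0.4] w 0.001
dp [ 0.704 -0.043 -0.02 ] rot [-0.003 -0.002 -0.006]
```

View pics/s1.png

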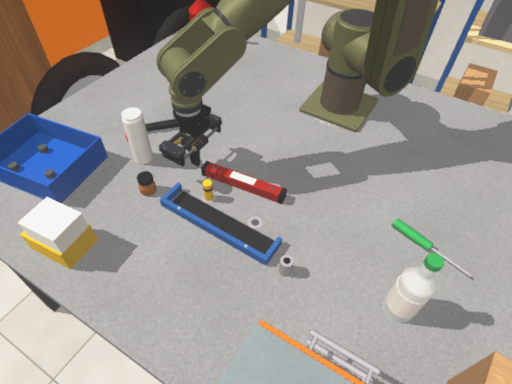

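Request:
step_arm(rows=[{"dp": [0,0.05,0],"rot": [0,0,-0.05],"fingers": 1},{"dp": [0.05,0.05,0],"rot": [0,0,-0.09],"fingers": 1},{"dp": [0.12,0.05,0],"rot": [0,0,-0.09],"fingers": 1},{"dp": [0.18,0.045,0],"rot": [0,0,-0.09],"fingers": 1},{"dp": [0.24,0.04,0],"rot": [0,0,-0.09],"fingers": 1},{"dp": [0.3,0.03,0],"rot": [0,0,-0.09],"fingers": 1},{"dp": [0.36,0.02,0],"rot": [0,0,-0.09],"fingers": 1},{"dp": [0.36,0.02,0],"rot": [0,0,-0.09],"fingers": 1}])

```text
time_s: 2.82
tcp_pos: [0.5, -0.158, 0.0214]
orientation: [3.141, -0.0, 1.704]
contact_force: [0.2, 0.9, 0.2]
grip_width: 0.0004
grip_force: 0.0
```

```bash
cat >> h.py <<'E'
def tube(n='side',tag=''):
    im,d=shot(n,tag or 'tmp.png'); m=mask(im,'r')|mask(im,'r2'); P,_=pts(n,m,d)
    k=(P[:,2]>.022)&(P[:,2]<.04)&(P[:,0]>.33)&(P[:,0]<.7)&(abs(P[:,1])<.26)
    T=P[k]; c,wh,a=cv2.minAreaRect((T[:,:2]*1000).astype(np.float32))
    th=np.radians(a)+(0 if wh[1]>wh[0] else np.pi/2)
    u=np.array([-np.sin(th),np.cos(th)]); u=u*np.sign(u[1]); c=np.array(c)
    print(n,len(T),'c',c.round(),'wh',np.round(wh),'yaw',np.degrees(np.arctan2(-u[0],u[1])).round(1),'A',(c+120*u).round(),'B',(c-120*u).round())
E
python3 - <<'E'
from h import *
go(.487,-.09,.02); tube('side'); tube('scene')
E
```

```text
t 2.8167 tcp [ 0.5    -0.158   0.0214] [ 3.141 -0.     1.704] F [0.2 0.9 0.2] w 0.0
dp [ 0.346 -0.019  0.007] rot [ 0.001 -0.     0.085]
side 264 c [474. -26.] wh [ 31. 214.] yaw 7.6 A [458.  93.] B [ 490. -145.]
scene 592 c [478. -26.] wh [ 32. 217.] yaw 8.6 A [460.  93.] B [ 496. -145.]
```

Request:
step_arm(rows=[{"dp": [0.05,0,0],"rot": [0,0,0],"fingers": 1},{"dp": [0.11,0,0],"rot": [0,0,0],"fingers": 1},{"dp": [0.17,0,0],"rot": [0,0,0],"fingers": 1},{"dp": [0.23,0,0],"rot": [0,0,0],"fingers": 1},{"dp": [0.29,0,0],"rot": [0,0,0],"fingers": 1},{"dp": [0.35,0,0],"rot": [0,0,0],"fingers": 1},{"dp": [0.38,0,0],"rot": [0,0,0],"fingers": 1},{"dp": [0.38,0,0],"rot": [0,0,0],"fingers": 1}])

```text
time_s: 3.58
tcp_pos: [0.4893, -0.0826, 0.0202]
orientation: [-3.141, -0.002, 1.705]
contact_force: [0.2, -0.2, 0.2]
grip_width: 0.0007
grip_force: 0.0
```

```bash
python3 - <<'E'
from h import *
go(.44,-.09,.02,np.pi/2); tube('side'); tube('scene')
E
```

```text
t 3.5833 tcp [ 0.4893 -0.0826  0.0202] [-3.141e+00 -2.000e-03  1.705e+00] F [ 0.2 -0.2  0.2] w 0.001
dp [-0.004 -0.249  0.001] rot [-0.001 -0.001  0.085]
side 304 c [464.  48.] wh [ 30. 218.] yaw 8.3 A [446. 166.] B [481. -71.]
scene 647 c [466.  50.] wh [ 31. 216.] yaw 8.3 A [449. 168.] B [484. -69.]
```

Request:
step_arm(rows=[{"dp": [-0.1,0,0],"rot": [0,0,0],"fingers": 1},{"dp": [-0.15,0,0],"rot": [0,0,0.04],"fingers": 1},{"dp": [-0.15,-0.15,0],"rot": [0,0,0.085],"fingers": 1},{"dp": [-0.15,-0.3,0],"rot": [0,0,0.085],"fingers": 1},{"dp": [0,-0.3,0],"rot": [0,0,0.085],"fingers": 1},{"dp": [0.1,-0.3,0],"rot": [0,0,0.085],"fingers": 1},{"dp": [0.1,-0.3,0],"rot": [0,0,0.085],"fingers": 1},{"dp": [0.1,-0.3,0],"rot": [0,0,0.085],"fingers": 1}])

```text
time_s: 4.35
tcp_pos: [0.427, -0.0721, 0.0199]
orientation: [-3.14, -0.001, 1.571]
contact_force: [0.1, -0.1, -0.9]
grip_width: 0.0005
grip_force: 0.0
```

```bash
python3 - <<'E'
from h import *
go(.53,-.055,.02,np.pi/2)
E
```

```text
t 4.35 tcp [ 0.427  -0.0721  0.0199] [-3.140e+00 -1.000e-03  1.571e+00] F [ 0.1 -0.1 -0.9] w 0.0
dp [ 0.086  0.515 -0.001] rot [-0.001 -0.001  0.   ]
```

Request:
step_arm(rows=[{"dp": [0.06,0.04,0],"rot": [0,0,0],"fingers": 1},{"dp": [0.09,0.1,0],"rot": [0,0,0],"fingers": 1},{"dp": [0.09,0.17,0],"rot": [0,0,0],"fingers": 1},{"dp": [0.09,0.25,0],"rot": [0,0,0],"fingers": 1},{"dp": [0.09,0.33,0],"rot": [0,0,0],"fingers": 1},{"dp": [0.09,0.41,0],"rot": [0,0,0],"fingers": 1},{"dp": [0.09,0.48,0],"rot": [0,0,0],"fingers": 1},{"dp": [0.09,0.51,0],"rot": [0,0,0],"fingers": 1}])

```text
time_s: 5.02
tcp_pos: [0.5309, -0.0555, 0.02]
orientation: [-3.14, -0.0, 1.569]
contact_force: [-2.6, -0.8, 0.4]
grip_width: 0.0003
grip_force: 1.0
```

```bash
python3 - <<'E'
from h import *
go(.56,-.055,.02,np.pi/2);tube('side'); tube('scene')
E
```

```text
t 5.0167 tcp [ 0.5309 -0.0555  0.02  ] [-3.14  -0.     1.569] F [-2.6 -0.8  0.4] w 0.0
dp [ 0.003  0.145 -0.   ] rot [-0.001 -0.    -0.001]
side 254 c [497.  42.] wh [ 28. 215.] yaw 35.0 A [428. 140.] B [565. -57.]
scene 638 c [497.  43.] wh [ 32. 216.] yaw 35.9 A [426. 140.] B [567. -54.]
```

Request:
step_arm(rows=[{"dp": [0,-0.15,0],"rot": [0,0,0],"fingers": 1},{"dp": [0,-0.2,-0.2],"rot": [0,0,-0.06],"fingers": 1},{"dp": [0,-0.3,-0.35],"rot": [0,0,-0.13],"fingers": 1},{"dp": [0.2,-0.4,-0.35],"rot": [0,0,-0.2],"fingers": 1},{"dp": [0.4,-0.5,-0.35],"rot": [0,0,-0.27],"fingers": 1},{"dp": [0.6,-0.6,-0.35],"rot": [0,0,-0.34],"fingers": 1},{"dp": [0.8,-0.62,-0.35],"rot": [0,0,-0.394],"fingers": 1},{"dp": [1,-0.62,-0.35],"rot": [0,0,-0.394],"fingers": 1}])

```text
time_s: 5.78
tcp_pos: [0.4041, 0.1407, 0.0903]
orientation: [3.141, 0.0, 2.19]
contact_force: [1.6, -0.3, 0.0]
grip_width: 0.0
grip_force: 0.0
```

```bash
python3 - <<'E'
from h import *
go(.408,.167,.02,np.radians(125.4))
E
```

```text
t 5.7833 tcp [0.4041 0.1407 0.0903] [3.141 0.    2.19 ] F [ 1.6 -0.3  0. ] w 0.0
dp [0.096 0.092 0.352] rot [0.    0.    0.001]
```

Request:
step_arm(rows=[{"dp": [0.1,0.09,0],"rot": [0,0,0],"fingers": 1},{"dp": [0.1,0.09,0.15],"rot": [0,0,0],"fingers": 1},{"dp": [0.1,0.09,0.3],"rot": [0,0,0],"fingers": 1},{"dp": [0.1,0.09,0.35],"rot": [0,0,0],"fingers": 1},{"dp": [0.05,0.09,0.35],"rot": [0,0,0],"fingers": 1},{"dp": [-0.01,0.09,0.35],"rot": [0,0,0],"fingers": 1},{"dp": [-0.07,0.09,0.35],"rot": [0,0,0],"fingers": 1},{"dp": [-0.13,0.09,0.35],"rot": [0,0,0],"fingers": 1}])

```text
time_s: 6.45
tcp_pos: [0.4368, 0.128, 0.0214]
orientation: [3.14, -0.0, 2.188]
contact_force: [-0.7, 2.1, -1.6]
grip_width: 0.0006
grip_force: 1.3
```

Request:
step_arm(rows=[{"dp": [-0.05,0,0],"rot": [0,0,0],"fingers": 1},{"dp": [-0.1,0,0],"rot": [0,0,0],"fingers": 1},{"dp": [-0.15,0,0],"rot": [0,0,0],"fingers": 1},{"dp": [-0.2,0,0],"rot": [0,0,0],"fingers": 1},{"dp": [-0.2,0,0],"rot": [0,0,0],"fingers": 1},{"dp": [-0.2,0,0],"rot": [0,0,0],"fingers": 1},{"dp": [-0.2,0,0],"rot": [0,0,0],"fingers": 1},{"dp": [-0.2,0,0],"rot": [0,0,0],"fingers": 1}])

```text
time_s: 7.12
tcp_pos: [0.4591, 0.0963, 0.0206]
orientation: [3.141, 0.001, 2.189]
contact_force: [-0.7, 0.3, 0.4]
grip_width: 0.0006
grip_force: 0.0
```

```bash
python3 - <<'E'
from h import *
go(.5,.04,.02,np.radians(125.4));tube('side','d2.png'); tube('scene','s2.png')
E
```

```text
t 7.1167 tcp [0.4591 0.0963 0.0206] [3.141e+00 1.000e-03 2.189e+00] F [-0.7  0.3  0.4] w 0.001
dp [-0.348  0.003  0.003] rot [0. 0. 0.]
side 0 c [0. 0.] wh [0. 0.] yaw 90.0 A [-120.    0.] B [120.  -0.]
scene 665 c [536. -12.] wh [ 30. 215.] yaw 34.8 A [467.  86.] B [ 604. -111.]
```

View pics/s2.png

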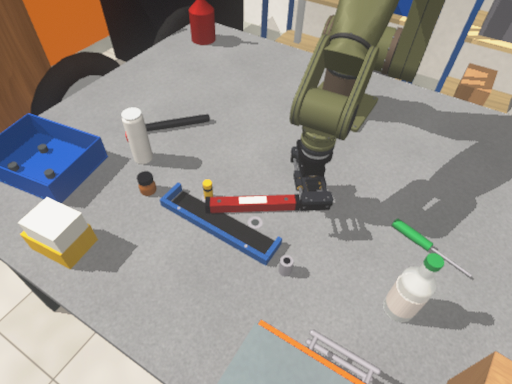

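The tube's B end, near (207,205), is entering behind the post. I'll keep sliding it along its axis.

Request:
step_arm(rows=[{"dp": [-0.05,0,0],"rot": [0,0,0],"fingers": 1},{"dp": [-0.1,0,0],"rot": [0,0,0],"fingers": 1},{"dp": [-0.15,0,0],"rot": [0,0,0],"fingers": 1},{"dp": [-0.2,0,0],"rot": [0,0,0],"fingers": 1},{"dp": [-0.24,0,0],"rot": [0,0,0],"fingers": 1},{"dp": [-0.27,0,0],"rot": [0,0,0],"fingers": 1},{"dp": [-0.27,0,0],"rot": [0,0,0],"fingers": 1},{"dp": [-0.27,0,0],"rot": [0,0,0],"fingers": 1}])

```text
time_s: 7.88
tcp_pos: [0.4912, 0.0516, 0.0207]
orientation: [3.141, 0.001, 2.188]
contact_force: [0.1, -0.1, 0.3]
grip_width: 0.0002
grip_force: 0.0
```

```bash
python3 - <<'E'
from h import *
go(.45,.02,.02,np.pi/2);tube('scene','s3.png')
E
```

```text
t 7.8833 tcp [0.4912 0.0516 0.0207] [3.141e+00 1.000e-03 2.188e+00] F [ 0.1 -0.1  0.3] w 0.0
dp [-0.01  -0.259  0.003] rot [0.001 0.001 0.393]
scene 670 c [567. -56.] wh [ 30. 217.] yaw 35.0 A [498.  43.] B [ 636. -154.]
```

Request:
step_arm(rows=[{"dp": [0.08,0,0],"rot": [0,0,0],"fingers": 1},{"dp": [0.08,-0.15,0],"rot": [0,0,0.05],"fingers": 1},{"dp": [0.08,-0.3,0],"rot": [0,0,0.12],"fingers": 1},{"dp": [0,-0.3,0],"rot": [0,0,0.19],"fingers": 1},{"dp": [0,-0.3,0],"rot": [0,0,0.26],"fingers": 1},{"dp": [0,-0.3,0],"rot": [0,0,0.33],"fingers": 1},{"dp": [0,-0.3,0],"rot": [0,0,0.393],"fingers": 1},{"dp": [0,-0.3,0],"rot": [0,0,0.393],"fingers": 1}])

```text
time_s: 8.6
tcp_pos: [0.4418, 0.0176, 0.0209]
orientation: [3.14, 0.001, 1.57]
contact_force: [-0.7, 0.9, -0.7]
grip_width: 0.0004
grip_force: 0.0
```

```bash
python3 - <<'E'
from h import *
go(.55,.02,.02,np.pi/2)
E
```

```text
t 8.6 tcp [0.4418 0.0176 0.0209] [3.14e+00 1.00e-03 1.57e+00] F [-0.7  0.9 -0.7] w 0.0
dp [0.013 0.541 0.005] rot [ 0.001  0.    -0.   ]
```

Request:
step_arm(rows=[{"dp": [0,0.1,0],"rot": [0,0,0],"fingers": 1},{"dp": [0,0.17,0],"rot": [0,0,0],"fingers": 1},{"dp": [0,0.24,0],"rot": [0,0,0],"fingers": 1},{"dp": [0,0.31,0],"rot": [0,0,0],"fingers": 1},{"dp": [0,0.38,0],"rot": [0,0,0],"fingers": 1},{"dp": [0,0.45,0],"rot": [0,0,0],"fingers": 1},{"dp": [0,0.5,0],"rot": [0,0,0],"fingers": 1},{"dp": [0,0.54,0],"rot": [0,0,0],"fingers": 1}])

```text
time_s: 9.27
tcp_pos: [0.5496, 0.018, 0.0202]
orientation: [-3.14, -0.0, 1.574]
contact_force: [-3.1, 1.4, 1.1]
grip_width: 0.0004
grip_force: 1.1
```

```bash
python3 - <<'E'
from h import *
go(.62,.02,.02,np.pi/2);tube('scene','s4.png')
E
```

```text
t 9.2667 tcp [0.5496 0.018  0.0202] [-3.14  -0.     1.574] F [-3.1  1.4  1.1] w 0.0
dp [0.009 0.352 0.   ] rot [-0.001 -0.     0.002]
scene 512 c [595. -58.] wh [ 32. 218.] yaw 14.3 A [565.  59.] B [ 625. -174.]
```

Request:
step_arm(rows=[{"dp": [0,0.05,0],"rot": [0,0,0],"fingers": 1},{"dp": [0,0.1,0],"rot": [0,0,0],"fingers": 1},{"dp": [0,0.15,0],"rot": [0,0,0],"fingers": 1},{"dp": [0,0.19,0],"rot": [0,0,0],"fingers": 1},{"dp": [0,0.22,0],"rot": [0,0,0],"fingers": 1},{"dp": [0,0.24,0],"rot": [0,0,0],"fingers": 1},{"dp": [0,0.25,0],"rot": [0,0,0],"fingers": 1},{"dp": [0,0.25,0],"rot": [0,0,0],"fingers": 1}])

```text
time_s: 9.98
tcp_pos: [0.5999, 0.0177, 0.0205]
orientation: [3.141, 0.0, 1.571]
contact_force: [-0.9, -0.0, 0.5]
grip_width: 0.0003
grip_force: 0.3
```

```bash
python3 - <<'E'
from h import *
go(.56,-.085,.02,np.pi/2);tube('scene','s5.png')
E
```

```text
t 9.9833 tcp [0.5999 0.0177 0.0205] [3.141 0.    1.571] F [-0.9 -0.   0.5] w 0.0
dp [-0.513 -0.2    0.002] rot [0. 0. 0.]
scene 408 c [618. -64.] wh [218.  31.] yaw -4.1 A [627.  56.] B [ 609. -184.]
```

View pics/s5.png

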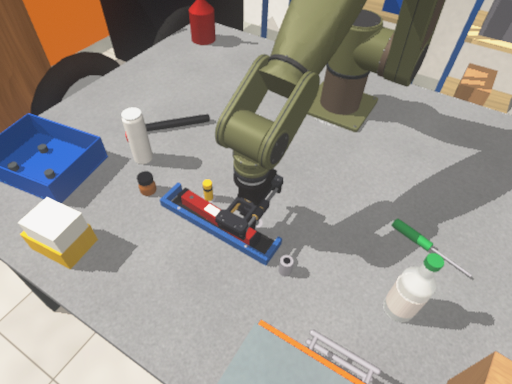

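The tube is inside the bay at about (185–258, 195–240), with A near the rail and B about 25 mm off it. I'll push on the B side, just left of the post.

Request:
step_arm(rows=[{"dp": [0,-0.12,0],"rot": [0,0,0],"fingers": 1},{"dp": [-0.1,-0.22,0],"rot": [0,0,0],"fingers": 1},{"dp": [-0.25,-0.22,0],"rot": [0,0,0],"fingers": 1},{"dp": [-0.4,-0.22,0],"rot": [0,0,0],"fingers": 1},{"dp": [-0.5,-0.2,0],"rot": [0,0,0],"fingers": 1},{"dp": [-0.5,-0.12,0],"rot": [0,0,0],"fingers": 1},{"dp": [-0.5,-0.06,0],"rot": [0,0,0],"fingers": 1},{"dp": [-0.5,-0.02,0],"rot": [0,0,0],"fingers": 1}])

```text
time_s: 10.7
tcp_pos: [0.596, -0.0834, 0.0212]
orientation: [-3.141, 0.001, 1.571]
contact_force: [-6.3, -2.7, 7.5]
grip_width: 0.0006
grip_force: 4.3
```

Request:
step_arm(rows=[{"dp": [0,0.015,0],"rot": [0,0,0],"fingers": 1},{"dp": [0,0.03,0],"rot": [0,0,0],"fingers": 1},{"dp": [0,0.04,0],"rot": [0,0,0],"fingers": 1},{"dp": [0,0.045,0],"rot": [0,0,0],"fingers": 1},{"dp": [0,0.05,0],"rot": [0,0,0],"fingers": 1},{"dp": [0,0.055,0],"rot": [0,0,0],"fingers": 1},{"dp": [0,0.06,0],"rot": [0,0,0],"fingers": 1},{"dp": [0,0.06,0],"rot": [0,0,0],"fingers": 1}])

```text
time_s: 11.37
tcp_pos: [0.6059, -0.0824, 0.021]
orientation: [-3.138, 0.001, 1.572]
contact_force: [-9.7, -1.5, 8.7]
grip_width: 0.0006
grip_force: 4.7
```

```bash
python3 - <<'E'
from h import *
go(.62,-.085,.02,np.pi/2);tube('scene','s6.png')
E
```

```text
t 11.3667 tcp [ 0.6059 -0.0824  0.021 ] [-3.138e+00  1.000e-03  1.572e+00] F [-9.7 -1.5  8.7] w 0.001
dp [-0.013  0.071  0.005] rot [-0.002  0.001  0.001]
scene 404 c [632. -18.] wh [129.  33.] yaw -3.2 A [638. 102.] B [ 625. -138.]
```

```bash
python3 - <<'E'
from h import *
a,_=r.read_camera('side');b,_=r.read_camera('wrist'); c=cv2.imread('pics/s6.png')
f=lambda i:cv2.resize(i,(400,300),interpolation=cv2.INTER_CUBIC)
im=np.vstack([np.hstack([f(a[120:240,190:350,::-1]),f(c[150:270,140:300])]),np.hstack([f(b[...,::-1]),np.zeros((300,400,3),np.uint8)])])
cv2.imwrite('pics/m7.png',im); np.save('pics/w.npy',b)
E
```

```text
(no output)
```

View pics/m7.png

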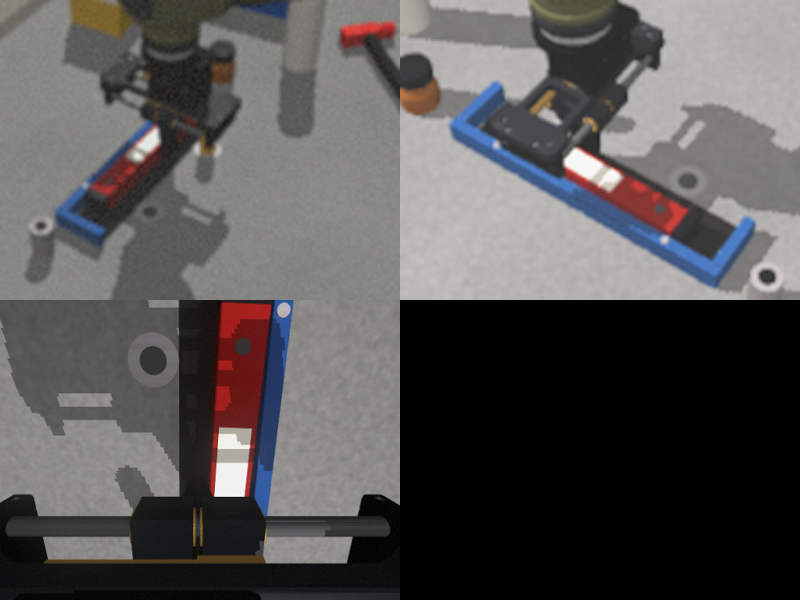

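The crops show the tube almost flush with the rail. The gripper hides the B end. I'll press a little more, then back off and measure.

Request:
step_arm(rows=[{"dp": [0,0.01,0],"rot": [0,0,0],"fingers": 1},{"dp": [0,0.015,0],"rot": [0,0,0],"fingers": 1},{"dp": [0,0.02,0],"rot": [0,0,0],"fingers": 1},{"dp": [0,0.025,0],"rot": [0,0,0],"fingers": 1},{"dp": [0,0.03,0],"rot": [0,0,0],"fingers": 1},{"dp": [0,0.03,0],"rot": [0,0,0],"fingers": 1},{"dp": [0,0.03,0],"rot": [0,0,0],"fingers": 1},{"dp": [0,0.03,0],"rot": [0,0,0],"fingers": 1}])

```text
time_s: 12.18
tcp_pos: [0.6109, -0.0824, 0.021]
orientation: [-3.135, 0.001, 1.572]
contact_force: [-11.7, -1.7, 10.2]
grip_width: 0.0011
grip_force: 6.4
```

Request:
step_arm(rows=[{"dp": [0,-0.05,0],"rot": [0,0,0],"fingers": 1},{"dp": [0,-0.15,0],"rot": [0,0,0],"fingers": 1},{"dp": [0,-0.25,-0.1],"rot": [0,0,0],"fingers": 1},{"dp": [0,-0.4,-0.3],"rot": [0,0,0],"fingers": 1},{"dp": [0,-0.55,-0.5],"rot": [0,0,0],"fingers": 1},{"dp": [0,-0.7,-0.6],"rot": [0,0,0],"fingers": 1},{"dp": [0,-0.85,-0.7],"rot": [0,0,0],"fingers": 1},{"dp": [0,-1,-0.8],"rot": [0,0,0],"fingers": 1}])

```text
time_s: 12.85
tcp_pos: [0.4123, -0.0819, 0.1817]
orientation: [3.139, 0.001, 1.573]
contact_force: [-0.1, 0.5, 0.7]
grip_width: 0.0003
grip_force: 0.0
```

```bash
python3 - <<'E'
from h import *
go(.56,.03,.02,np.pi/2);tube('scene','s8.png')
c=cv2.imread('pics/s8.png'); cv2.imwrite('pics/c8.png',cv2.resize(c[160:270,145:305],(800,550),interpolation=cv2.INTER_CUBIC))
E
```

```text
t 12.85 tcp [ 0.4123 -0.0819  0.1817] [3.139e+00 1.000e-03 1.573e+00] F [-0.1  0.5  0.7] w 0.0
dp [0.559 0.738 0.81 ] rot [0.001 0.    0.001]
scene 644 c [634. -62.] wh [218.  32.] yaw -1.0 A [636.  58.] B [ 632. -182.]
```

View pics/c8.png

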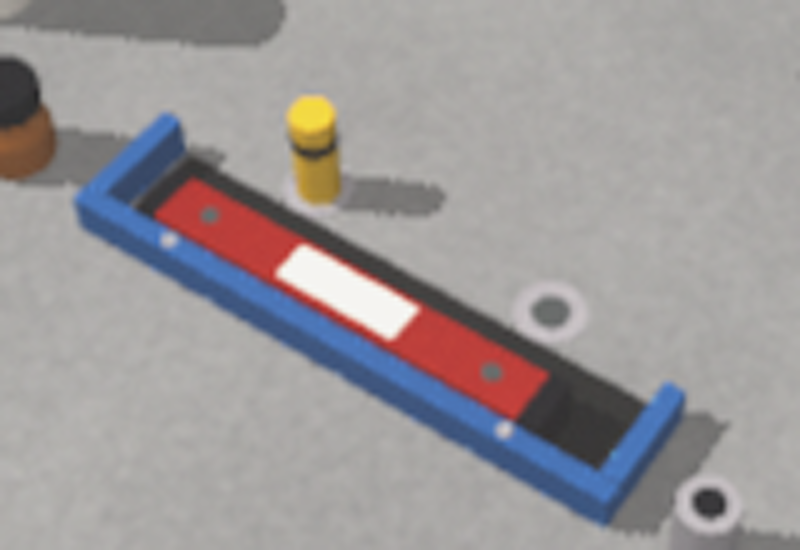

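The whole tube lies along the rail in this view, from about (155,200) to (550,400). I'll check the gap from straight above with the wrist camera.

Request:
step_arm(rows=[{"dp": [-0.05,0.12,0],"rot": [0,0,0],"fingers": 1},{"dp": [-0.1,0.25,0],"rot": [0,0,0],"fingers": 1},{"dp": [-0.15,0.37,0],"rot": [0,0,0],"fingers": 1},{"dp": [-0.2,0.5,0],"rot": [0,0,0],"fingers": 1},{"dp": [-0.25,0.62,0],"rot": [0,0,0],"fingers": 1},{"dp": [-0.35,0.7,0],"rot": [0,0,0],"fingers": 1},{"dp": [-0.45,0.75,0],"rot": [0,0,0],"fingers": 1},{"dp": [-0.45,0.75,0],"rot": [0,0,0],"fingers": 1}])

```text
time_s: 13.57
tcp_pos: [0.5652, -0.1745, 0.1802]
orientation: [3.14, 0.001, 1.57]
contact_force: [0.7, 0.8, -0.3]
grip_width: 0.0004
grip_force: 0.0
```

```bash
python3 - <<'E'
from h import *
s=r.sense(); im,d=r.read_camera('wrist'); p=r.camera_params('wrist'); H=np.array(p['hand_eye'])
C=R.from_euler('xyz',s['orientation']).as_matrix()
def w(m,z):
    v,u=np.nonzero(m); q=np.c_[(u-p['cx'])/p['fx'],-(v-p['cy'])/p['fy'],-np.ones(len(u))]@H[:3,:3].T@C.T
    e=C@H[:3,3]+s['tcp_pos']; return e+q*((z-e[2])/q[:,2])[:,None]
b=w(mask(im,'b'),.025); t=w(mask(im,'r')|mask(im,'r2'),.03)
for y in np.arange(-.19,.07,.02):
    B=b[(abs(b[:,1]-y)<.004)&(b[:,0]>.61)&(b[:,0]<.7)][:,0]; T=t[(abs(t[:,1]-y)<.004)&(t[:,0]>.58)&(t[:,0]<.7)][:,0]
    if len(B)>5 and len(T)>5: print(round(y,2),'rail',np.percentile(B,[3,97]).round(4),'tube',np.percentile(T,[3,97]).round(4))
cv2.imwrite('pics/w9.png',cv2.resize(im[...,::-1],(800,600)))
E
```

```text
-0.17 rail [0.6481 0.6572] tube [0.618  0.6444]
-0.15 rail [0.6488 0.6577] tube [0.6173 0.6453]
-0.13 rail [0.6488 0.658 ] tube [0.6175 0.6452]
-0.11 rail [0.6492 0.6585] tube [0.6176 0.6457]
-0.09 rail [0.6495 0.6589] tube [0.6176 0.6467]
-0.07 rail [0.6499 0.6592] tube [0.6183 0.6473]
-0.05 rail [0.6504 0.6595] tube [0.6185 0.6475]
-0.03 rail [0.6507 0.66  ] tube [0.6192 0.648 ]
-0.01 rail [0.651  0.6604] tube [0.6202 0.6476]
```

View pics/w9.png

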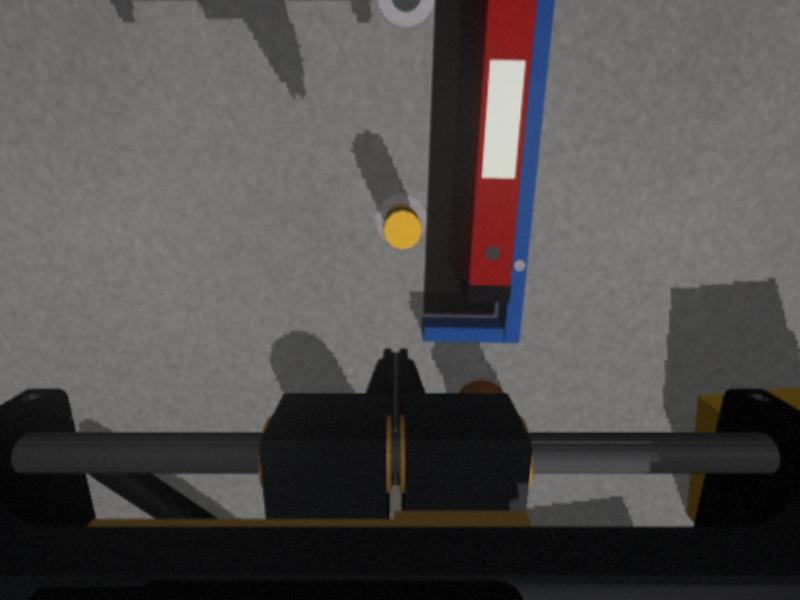

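From above, the tube is parallel to the rail. The gap is constant along its length and zero once mask trim is allowed for. The post, jar and other items are undisturbed, and the arm touches nothing.

```bash
python3 -c "
from h import *
print(r.hand_in())"
```

```text
the job is handed in; nothing more can be done
None
```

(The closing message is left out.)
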